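Pack sample bottles into the snap-lid carrier

ROBOT

A 6-joint arm with a two-finger parallel gripper is mounted at the origin on a cart in front of the work surface, level with it; the furniture and walls round the work are solid. World frame = base frame: x ahead of the robot, y to its left, z up, the work surface at z = 0. Lengths are in mm, angles in rad, forces in N, time in s.
With the tool pointing down it reaches from about 275 to 825 mm from the base axis. Payload 5.2 kg.
Tool frame: the origin (TCP) lies at the very end of the fingers, on their centre line; the grasp point (between the pads) lies 19 mm behind it; z points along the fingers, y is the direction in which the jaws open and shut (so a half turn about z gives the same grasp; the last joint's range is limited). The gripper opens to 93 mm and grips with 3 to 60 N. Pads are 15 mm wide; open, the fingers measure 128 mm over their backs; the gripper's body (75 mm by 188 mm) begins 65 mm behind the grasp point.
Start: joints at [-1.468, 0.259, 1.535, -0, 1.348, -0.203], TCP at [165.602, -524.482, 218.653] pointing down, gripper open.
Joint ranges: [-3.14, 3.14], [-0.91, 2.08], [0.19, 2.58], [-1.22, 4.36], [0.22, 2.71], [-3.12, 3.12]. Speed limits (rad/s): [2.57, 2.57, 3.14, 3.14, 3.14, 3.14].

INTERFACE

Orientations are given as [roll, pitch, yaw] about the fixed x, y, z axes, in that order (R = Rz(yaw) Ry(pitch) Rx(roll)).
In Python, from bench import robot gives the robot as it stands. The module is installed in compiled form; this text tells all that it offers. Calls block until the motion is done:
- robot.move_ptp(position, orientation): joint-space move of the TCP to a pose.
- robot.move_linear(position, ori=None, speed=150, f_stop=None): straight line of the TCP; ori=None keeps the orientation; speed is the mean speed in mm/s. With f_stop (N) it stops when the force on the tool has changed by that much, and returns True; else False.
- robot.move_j(angles): joint-space move.
- robot.move_gripper(opening): opening from 0.0 (shut) to 1.0 (fully open); the grip force is fixed at half the most; returns when the fingers have stopped.
- robot.sleep(seconds).
- robot.inverse_kinematics(position, orientation): joint angles nearest the present ones, or None.
- robot.get_image(name): name is "side" or "top" or "wrist"; returns a dict with "img" (420x560x3 uint8, blue, green, red), "fovy" (degrees; the focal length in pixels is half the picture's height over the tangent of half this angle, whatever the lens; pixels are square), "cx", "cy" (the principal point, pixels), "k1" (the pictures are not rectified: a ray, as slopes to the right and down, at radius r is drawn at 1 + k1 r^2 times it, then the intrinsics apply), "eye" and "orientation" of the camera in the world. Camera axes: x right, y down, z forward; pixel columns grow to the right and rows downward; lengths in mm; the calibration is good to about 2 mm. A picture is of the moment at which its call begins. There is no depth.
A pose or a line that the arm cannot do raises robot.MotionError and nothing moves.
- robot.hand_in(): hands the job in, once; it reports no verdict.
Readings, each from a call of its own:
- robot.current_t(): time.
- robot.current_qpos(): joint angles.
- robot.current_joint_vel(): joint speeds.
- robot.current_joint_efforts(): joint torques, N m.
- robot.current_tcp_pos(): TCP position.
- robot.current_eef_rot(): TCP orientation.
- robot.current_contact_force(): force on the tool from outside, world axes, zero at the start.
- robot.current_ft_torque(): the same for the moment, N m.
- robot.current_gripper_width(): opening from 0.0 (shut) to 1.0 (fully open).
Only numpy, scipy, OpenCV 4.12 (cv2) and the standard library are available. Lean on these libraries where they do the work, as an engineer would, in place of code of your own. Each camera call takes 0.05 s, during which the arm holds its last target. There are 200 camera calls.

TASK

Pack the small white sample bottles for transport in the grey carrier, whose flush lid is snapped shut: push the spatula's blade into the slot at the front, lever the lid ajar by more than two fingers' width, and fold it up until it stands upright, leaning slightly back. Stand every sample bottle in a pocket of its own, then fold the lid down and press it until it snaps fully shut. The spatula goes back in its tray, and the red-lidded jar stays where it stands.

Things in the scene. Friction and masses are not known exactly. Their poses are not given: they have to be found in the camera images.
- carrier: Fixed dark grey insulated carrier, outside 148 (x) x 198 (y) x 100 mm high without its lid, walls 15 mm. Origin: centre of its underside on the bench; x points to the rear (hinge side), y to its left, z up; the front, with a white blank label, faces -x. Rim 100 mm above the bench; inside, a cavity of 118 x 168 mm with a black insert.
- insert_top (a point): Middle of the black insert's top, 48 mm above the bench, axes as the carrier's. The insert has four square pockets, one bottle each: 51 mm wide, 34 mm deep (floors 14 mm above the bench), centres at x = +-28 mm, y = +-36 mm from this point. A seated bottle ends 5 mm below the rim.
- carrier_lid: Light grey flat lid, 148 x 198 x 16 mm, flush with the carrier all round. Origin: middle of the hinge line, the carrier's rear top edge. Shut, its axes equal the carrier's and the plate spans x = -148 to 0, y = +-99, z = 0 to 16 mm. Its angle is that of its z axis to vertical: 0 shut, 2.0 rad at the stop. Stiff hinge (0.2 N m): it stays where left. 0.2 kg.
- lid_front (a point): Middle of the lid's front edge, at half thickness; axes as the lid's. A spring catch holds the front down: about 7 N upward here frees it after some 6 mm of lift, and pressing down here with 5 to 10 N snaps it in again. Its two white tongues reach 15 mm below the lid, 20 mm behind the front edge and 75 mm to each side.
- slot (a point): Middle of the lever slot in the top of the carrier's front wall, on the outer face at the slot's floor (carrier x = -74 mm, 92 mm above the bench): the slot is 40 mm wide, goes level through the 15 mm wall and is 8 mm high, roofed by the underside of the shut lid. Behind it is the open cavity, free for 100 mm.
- spatula: Stiff spatula, 90 g, lying in the tray. Black handle 100 mm long, 18 mm wide, 22 mm high, from x = -100 mm to 0; steel blade 22 mm wide, 2 mm thick, flat, at mid-height (11 mm above the handle's underside) from x = 0 to the rounded tip at x = 105 mm (its straight sides end at 94 mm). Origin: under the front end of the handle, at its underside; x points along the blade, z up, y across.
- blade_tip (a point): End of the blade's straight part on its middle line, 94 mm ahead of the spatula's origin, at mid-thickness.
- tray: Fixed shallow steel instrument tray, 250 (x) x 114 (y) mm, rim 12 mm high, floor 3 mm above the bench. Origin: centre of its underside; x along its length.
- bottle_1: White sample bottle with ribbed screw cap, 43 mm in diameter, 81 mm tall, 60 to 130 g, standing on the bench right of the tray; two to four such bottles are there. Origin: centre of its underside, z up. Grip the cap or upper body from above.
- bottle_2: White sample bottle with ribbed screw cap, 43 mm in diameter, 81 mm tall, 60 to 130 g, standing on the bench right of the tray; two to four such bottles are there. Origin: centre of its underside, z up. Grip the cap or upper body from above.
- bottle_3: White sample bottle with ribbed screw cap, 43 mm in diameter, 81 mm tall, 60 to 130 g, standing on the bench right of the tray; two to four such bottles are there. Origin: centre of its underside, z up. Grip the cap or upper body from above.
- bottle_4: White sample bottle with ribbed screw cap, 43 mm in diameter, 81 mm tall, 60 to 130 g, standing on the bench right of the tray; two to four such bottles are there. Origin: centre of its underside, z up. Grip the cap or upper body from above.
- jar: White jar with a red lid, 74 mm in diameter, 66 mm tall; not to be packed. Origin: centre of its underside.

How it is judged (in metres and radians):
On the way, in this order (a step that is already met when the one before it is completed fails the run):
1. the spatula has levered the lid at least 0.15 rad (22 mm at its front) open, no finger on it (angle between carrier_lid's own z axis and vertical above 0.15 rad and contact force between spatula and carrier_lid above 0.3 N and contact force between the fingers and carrier_lid below 0.2 N), for 0.1 s.
2. the lid stands upright or leans slightly back, 1.45 to 1.95 rad from shut (angle between carrier_lid's own z axis and vertical between 1.45 and 1.95 rad and angular speed of carrier_lid below 0.2 rad/s), for 0.2 s.
3. every bottle stands in a pocket while the lid is still up (x of bottle_1 in the frame of carrier between -0.04 and 0.04 m and y of bottle_1 in the frame of carrier between -0.049 and 0.049 m and z of each of bottle_1, bottle_2, bottle_3, bottle_4 in the frame of carrier below 0.02 m and angle between each of bottle_1, bottle_2, bottle_3, bottle_4's own z axis and vertical below 0.15 rad and x of bottle_2 in the frame of carrier between -0.04 and 0.04 m and y of bottle_2 in the frame of carrier between -0.049 and 0.049 m and x of bottle_3 in the frame of carrier between -0.04 and 0.04 m and y of bottle_3 in the frame of carrier between -0.049 and 0.049 m and x of bottle_4 in the frame of carrier between -0.04 and 0.04 m and y of bottle_4 in the frame of carrier between -0.049 and 0.049 m and angle between carrier_lid's own z axis and vertical above 1.2 rad), for 0.2 s.
At the end, for the whole second after the job is handed in: The lid is fully shut and snapped (under 0.03 rad); every bottle present stands upright (within 0.15 rad) on the floor of a pocket of the carrier (within 6 mm of that height); the spatula lies at rest in its tray (x of bottle_1 in the frame of carrier between -0.04 and 0.04 m and y of bottle_1 in the frame of carrier between -0.049 and 0.049 m and z of each of bottle_1, bottle_2, bottle_3, bottle_4 in the frame of carrier below 0.02 m and angle between each of bottle_1, bottle_2, bottle_3, bottle_4's own z axis and vertical below 0.15 rad and x of bottle_2 in the frame of carrier between -0.04 and 0.04 m and y of bottle_2 in the frame of carrier between -0.049 and 0.049 m and x of bottle_3 in the frame of carrier between -0.04 and 0.04 m and y of bottle_3 in the frame of carrier between -0.049 and 0.049 m and x of bottle_4 in the frame of carrier between -0.04 and 0.04 m and y of bottle_4 in the frame of carrier between -0.049 and 0.049 m and x of spatula in the frame of tray between -0.06 and 0.06 m and y of spatula in the frame of tray between -0.05 and 0.05 m and z of spatula in the frame of tray below 0.012 m and y of blade_tip in the frame of tray between -0.055 and 0.055 m and linear speed of spatula below 0.02 m/s and angle between carrier_lid's own z axis and vertical below 0.03 rad); the robot touches nothing.
It fails at once if the red-lidded jar is pushed more than 5 cm away or tipped over (distance of jar from where it was at the start of the episode above 0.05 m or angle between jar's own z axis and vertical above 0.6 rad).
Of bottle_1, bottle_2, bottle_3, bottle_4 only 2 to 4 are there at a start; the rules pass over those that are not, and their reading is None.
At some moment in a run one of spatula may be knocked a few centimetres aside while the robot is not near it.
It also fails if it takes over 210 s, if anything falls off the work surface, if the arm or the gripper's body presses on something with over 40 N, if the wrist force passes 120 N, or if a joint passes its speed limit or range.

## Working session

There is one attempt and no reset: what is moved stays moved. The work goes in short steps, each a Python script; the robot and the scene stay as the last script left them, time stands still between calls to the robot, and variables do not carry over. Pictures are saved under pics/ and viewed, about 12 in all and at most 16, crops included, and the job is handed in when it is done.

```bash
mkdir -p pics; cat > h.py <<'E'
import numpy as np, cv2
from scipy.spatial.transform import Rotation as R
from bench import robot
def cam(n):
    d=robot.get_image(n); return d
def meta(d): return {k:v for k,v in d.items() if k!="img"}
def rot(o):
    o=np.array(o,float)
    return o if o.shape==(3,3) else R.from_euler('xyz',o).as_matrix()
def f_(d): return 210/np.tan(np.radians(d["fovy"])/2)
def ray(d,u,v):
    f=f_(d); a=np.array([(u-d["cx"])/f,(v-d["cy"])/f]); s=a.copy()
    for _ in range(30): s=a/(1+d["k1"]*(s@s))
    w=rot(d["orientation"])@np.array([s[0],s[1],1]); return np.array(d["eye"]),w
def at(d,u,v,z):
    e,w=ray(d,u,v); return e+w*(z-e[2])/w[2]
def proj(d,p):
    c=rot(d["orientation"]).T@(np.array(p,float)-np.array(d["eye"])); s=c[:2]/c[2]
    return s*(1+d["k1"]*(s@s))*f_(d)+[d["cx"],d["cy"]]
E
python3 - <<'E'
from h import *
import pickle
for n in ("top","side","wrist"):
    d=cam(n); print(n,meta(d)); cv2.imwrite(f"pics/{n}0.png",d["img"]); pickle.dump(d,open(n+"0.pkl","wb"))
    
print(robot.current_t(),robot.current_tcp_pos(),robot.current_eef_rot())
t=[cv2.resize(cv2.imread(f"pics/{n}0.png"),(800,600),interpolation=cv2.INTER_CUBIC) for n in ("top","side")]
cv2.imwrite("pics/a1.png",t[0]);cv2.imwrite("pics/a2.png",t[1])
E
```

```text
top {'fovy': 56.31713017782928, 'cx': 285.7036103800262, 'cy': 208.38752385326387, 'k1': -0.013027040959747115, 'eye': array([ 414.65109685,  -47.12805921, 1205.68463498]), 'orientation': array([-3.0194089 , -0.01091018, -1.55699895])}
side {'fovy': 49.94043355768389, 'cx': 280.1182553600788, 'cy': 207.69522335816387, 'k1': 0.01811561833681441, 'eye': array([ 626.0386733 , -904.17243098,  808.67933744]), 'orientation': array([-2.28519228,  0.02215413,  0.05073758])}
wrist {'fovy': 69.73720364348179, 'cx': 282.76129801665513, 'cy': 205.33106962801546, 'k1': -0.06195258218645353, 'eye': array([ 228.91148138, -505.41439049,  383.28710372]), 'orientation': array([ 2.90116431e+00,  1.77596516e-03, -1.26626430e+00])}
0.15 [ 165.57125629 -524.06592937  218.0239202 ] [-3.14024846e+00 -2.68515418e-04  3.05801371e-01]
```

View pics/a1.png

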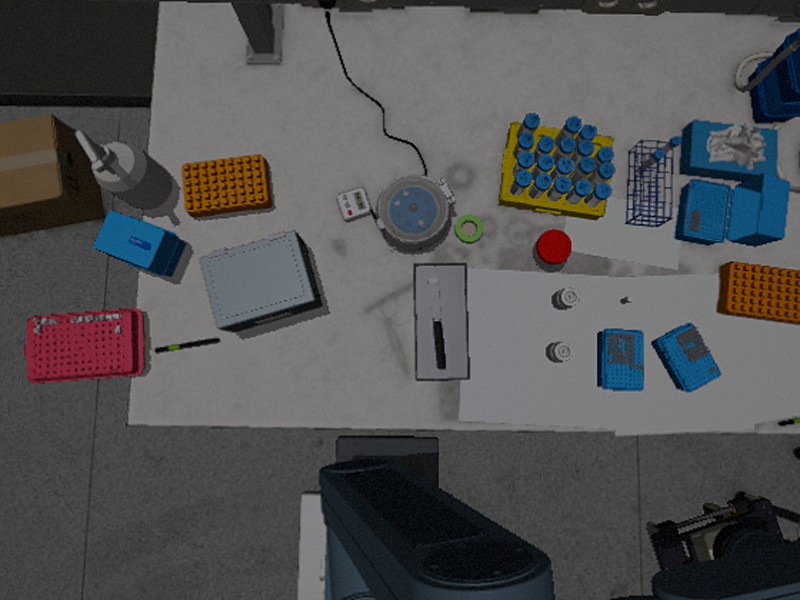

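View pics/a2.png

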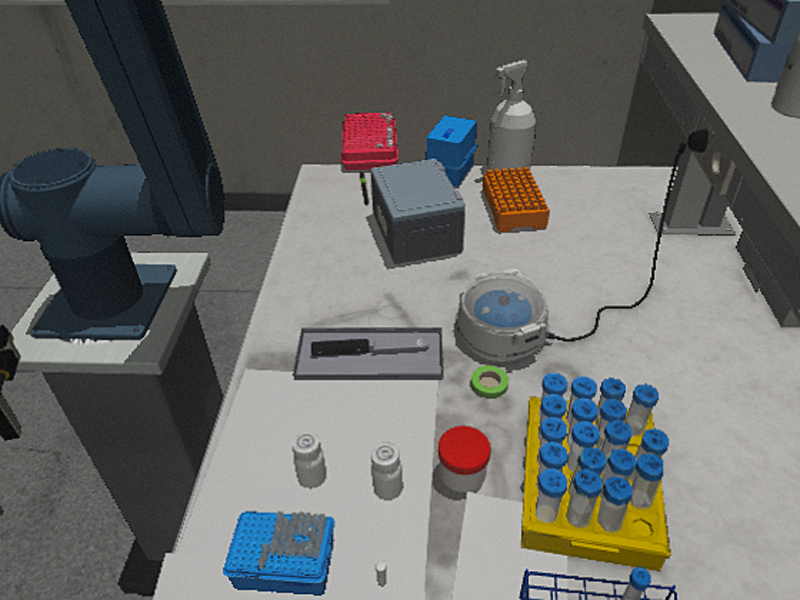

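Top view (800x600): the carrier lid has corners near (200,263), (298,232), (322,302) and (226,330). The tray is at (441,321) with the handle end at (440,367). There are two bottles, at (566,298) and (558,351), and the jar is at (553,247). The side view also shows two bottles. Next, enlarged crops.

```bash
python3 - <<'E'
import cv2,numpy as np
im=cv2.imread("pics/top0.png")
def crop(x0,y0,w,h,s): return cv2.resize(im[y0:y0+h,x0:x0+w],None,fx=s,fy=s,interpolation=cv2.INTER_CUBIC)
a=crop(135,155,100,85,6); b=crop(285,180,45,90,6)
c=crop(370,155,45,100,6)
cv2.imwrite("pics/b1.png",a)
out=np.zeros((600,560,3),np.uint8); out[:540,:270]=b; out[:600,280:550]=c; cv2.imwrite("pics/b2.png",out)
E
```

```text
(no output)
```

View pics/b1.png

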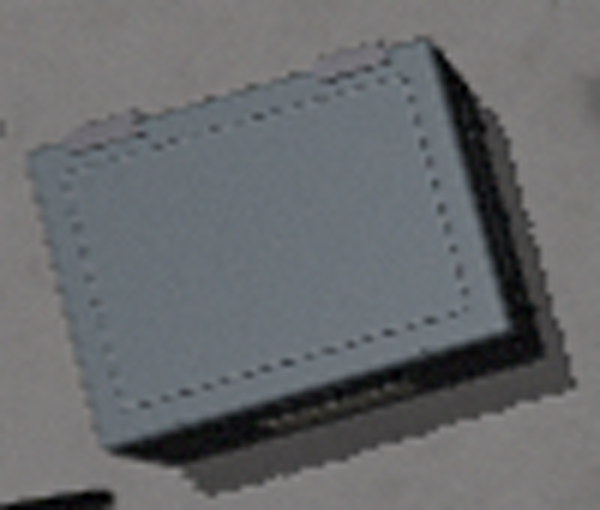

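View pics/b2.png

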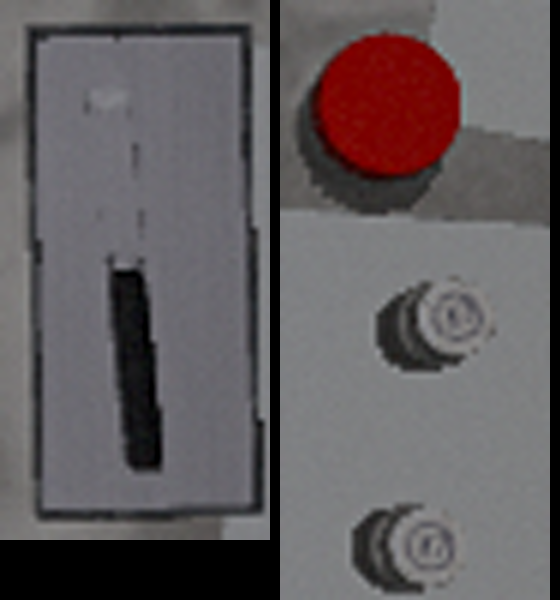

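```bash
python3 - <<'E'
from h import *
import pickle
d=pickle.load(open("top0.pkl","rb"))
P=lambda x,y,x0,y0,z: at(d,(x+.5)/6-.5+x0,(y+.5)/6-.5+y0,z)[:2]
L=np.array([P(x,y,135,155,116) for x,y in [(30,150),(430,38),(512,328),(103,450)]])
print("lid",L.round(1)); print("sides",[np.linalg.norm(L[i]-L[i-1]).round(1) for i in range(4)])
# fit rectangle (RL,RR,FR,FL)
m=np.array([[74,99],[74,-99],[-74,-99],[-74,99]],float)
c=L.mean(0); A=(m.T@(L-c)); th=np.arctan2(A[0,1]-A[1,0],A[0,0]+A[1,1])
print("carrier",c,th, "diag yaws",[np.arctan2(*(L[a]-L[b])[::-1])for a,b in((0,3),(1,2))],[np.arctan2(-(L[a]-L[b])[0],(L[a]-L[b])[1])for a,b in((0,1),(3,2))])
T=np.array([P(x,y,285,180,12) for x,y in [(28,28),(248,28),(262,510),(38,515)]]);print("tray",T.round(1),T.mean(0))
S=np.array([P(x,y,285,180,25) for x,y in [(110,268),(143,266),(162,466),(128,470)]]);f=S[:2].mean(0);b=S[2:].mean(0)
print("spat front",f,"back",b,"len",np.linalg.norm(f-b),"yaw",np.arctan2(*(f-b)[::-1]))
print("b",P(176,316,370,155,81),P(152,547,370,155,81),"jar",P(108,104,370,155,66))
d2=pickle.load(open("side0.pkl","rb"))
for u,v in((307,441),(387,453)): print("side b",at(d2,u*.7,v*.7,81))
E
```

```text
lid [[624.1 355.7]
 [680.9 170.1]
 [543.4 126.6]
 [483.8 313.6]]
sides [np.float64(146.6), np.float64(194.1), np.float64(144.2), np.float64(196.3)]
carrier [583.04253582 241.46516941] 0.3012525011501648 diag yaws [np.float64(0.29117385947882374), np.float64(0.3063922763758119)] [np.float64(0.29649599007532557), np.float64(0.308758457854765)]
tray [[ 636.7  -68. ]
 [ 638.5 -181.5]
 [ 392.5 -188.9]
 [ 388.5  -76.2]] [ 514.06323066 -128.64782338]
spat front [ 512.9781372  -118.93806319] back [ 412.71933636 -128.93271684] len 100.75574548154638 yaw 0.09936026843183442
b [ 561.21986279 -385.94823384] [ 449.75326912 -372.06461829] jar [ 668.55484195 -358.92199529]
side b [ 454.63208802 -372.30039506   81.        ]
side b [ 565.92254384 -388.14718649   81.        ]
```

```bash
cat >> h.py <<'E'
C0=np.array([583.,241.5]); CY=0.301; GX=-40  # carrier pose, grip station on spatula
def cw(x,y,z):
    c,s=np.cos(CY),np.sin(CY); return [C0[0]+c*x-s*y, C0[1]+s*x+c*y, z]
def ori(phi=0,yaw=None): return [np.pi,-phi,CY if yaw is None else yaw]
def st(m=""): print(m,"t",round(robot.current_t(),1),"tcp",np.round(robot.current_tcp_pos(),1),"F",np.round(robot.current_contact_force(),1),"M",np.round(robot.current_ft_torque(),2),"w",round(robot.current_gripper_width(),3))
def pic(n,name,box=None,s=1):
    d=cam(n); im=d["img"]
    if box: im=im[box[1]:box[3],box[0]:box[2]]
    cv2.imwrite("pics/"+name,cv2.resize(im,None,fx=s,fy=s,interpolation=cv2.INTER_CUBIC)); return d
E
python3 - <<'E'
from h import *
y=0.0994; o=ori(0,y); f=np.array([513,-118.9]); g=f+GX*np.array([np.cos(y),np.sin(y)]); print(g)
robot.move_gripper(0.5)
robot.move_ptp([*g,120],o); 
print(robot.move_linear([*g,5.],speed=80,f_stop=8)); st("down")
robot.move_gripper(0.0); st("grip")
robot.move_linear([*g,200],speed=120); st("up")
robot.move_ptp(cw(-239,0,200),ori()); robot.move_linear(cw(-239,0,87),speed=100); st("pre")
pic("wrist","c1.png",None,1.4)
import pickle
d=cam("top");pickle.dump(d,open("top1.pkl","wb")); im=d["img"][140:280,120:300]; cv2.imwrite("pics/c2.png",cv2.resize(im,None,fx=4,fy=4,interpolation=cv2.INTER_CUBIC))
d=cam("side");pickle.dump(d,open("side1.pkl","wb")); im=d["img"][80:220,190:360]; cv2.imwrite("pics/c3.png",cv2.resize(im,None,fx=4,fy=4,interpolation=cv2.INTER_CUBIC))
E
```

```text
[ 473.19744455 -122.86945585]
False
down t 4.5 tcp [ 473.6 -123.1    5.5] F [ 0.3  0.3 -0. ] M [ 0.04  0.   -0.01] w 0.502
grip t 5.1 tcp [ 473.3 -123.     5.1] F [-0.5 -0.2  1.1] M [-0.03  0.02  0.01] w 0.19
up t 6.8 tcp [ 472.8 -122.7  199.3] F [ 0.4  0.4 -0.6] M [0.03 0.03 0.01] w 0.192
pre t 9.3 tcp [355.2 170.7  87.5] F [ 0.4  0.2 -0.2] M [-0.   -0.02 -0.03] w 0.191
```

View pics/c1.png

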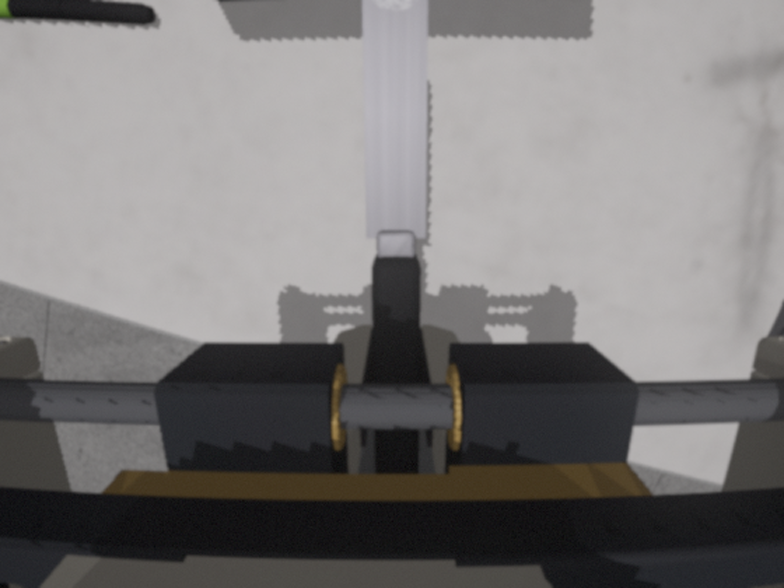

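View pics/c3.png

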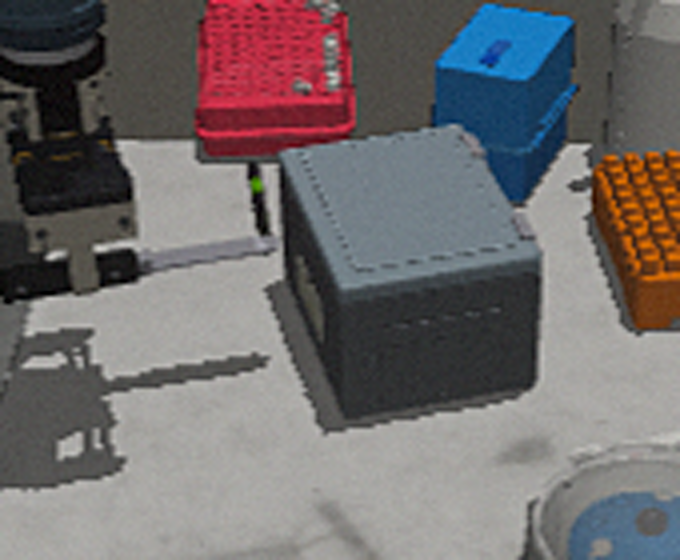

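The wrist view shows the blade straight ahead of the gripper. In the side crop the tip is near (274,243) and the blade looks level. I'll check the heights against projections.

```bash
python3 - <<'E'
from h import *
import pickle
d=pickle.load(open("side1.pkl","rb"))
q=lambda p:((proj(d,p)-[190,80]+.5)*4-.5).round(0)
t=np.array(robot.current_tcp_pos());u=np.array([np.cos(CY),np.sin(CY),0])
for z in (93,96,99): print(z,"tip",q([*(t+145*u)[:2],z]),"blade0",q([*(t+40*u)[:2],z]))
for n,p in dict(FR=(-74,-99,116),FL=(-74,99,116),RR=(74,-99,116),FRb=(-74,-99,100),FRbench=(-74,-99,0)).items(): print(n,q(cw(*p)))
E
```

```text
93 tip [280. 247.] blade0 [138. 269.]
96 tip [280. 243.] blade0 [138. 265.]
99 tip [280. 240.] blade0 [137. 262.]
FR [338. 289.]
FL [276. 149.]
RR [543. 256.]
FRb [338. 309.]
FRbench [343. 423.]
```

```bash
python3 - <<'E'
from h import *
print(robot.move_linear(cw(-205,0,87),speed=40,f_stop=5)); st()
print(robot.move_linear(cw(-149,0,87),speed=40,f_stop=6)); st("ins")
pic("side","d1.png",(190,80,360,220),4)
E
```

```text
False
 t 10.5 tcp [386.9 180.7  86.9] F [-0.5  0.2 -1.2] M [-0.01 -0.03  0.06] w 0.19
False
ins t 12.0 tcp [440.4 197.3  87. ] F [-0.2  0.  -0.9] M [0.02 0.02 0.03] w 0.191
```

View pics/d1.png

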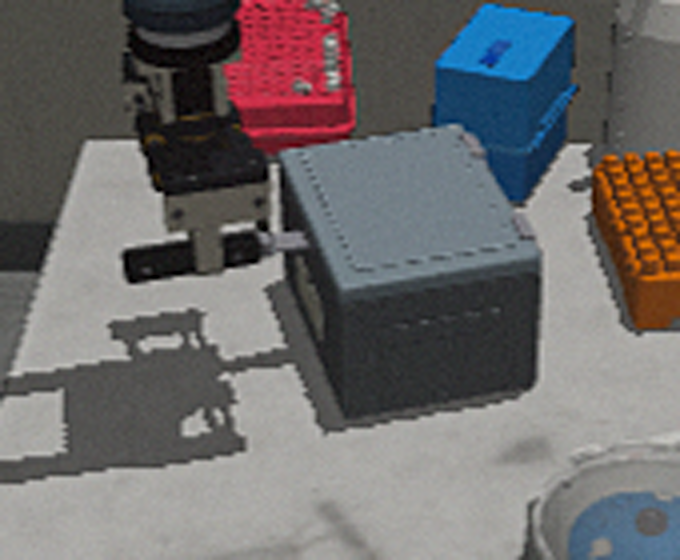

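```bash
cat >> h.py <<'E'
def lev(phi,speed=30):
    c,s=np.cos(phi),np.sin(phi)
    robot.move_linear(cw(-74-(75*c-8*s),0,92-(75*s+8*c)),ori(phi),speed=speed)
E
python3 - <<'E'
from h import *
for p in np.arange(0,.551,.05):
    lev(p); st(f"{p:.2f}")
pic("side","e1.png",(190,80,360,220),4)
E
```

```text
0.00 t 12.3 tcp [440.8 197.3  84. ] F [ 1.  -0.2 -0.7] M [ 0.05 -0.11  0.04] w 0.188
0.05 t 12.6 tcp [440.5 197.3  80.3] F [ 0.2 -0.5  0.8] M [-0.04  0.03 -0.01] w 0.194
0.10 t 12.9 tcp [441.4 197.6  76.7] F [-0.3  1.2 -0.9] M [-0.02  0.05  0.01] w 0.187
0.15 t 13.2 tcp [444.4 198.2  73.9] F [2.4 0.7 0.1] M [ 0.11 -0.46  0.02] w 0.189
0.20 t 13.4 tcp [443.1 198.2  69.3] F [-1.6  0.5  2.5] M [0.06 0.05 0.15] w 0.193
0.25 t 13.7 tcp [444.4 198.5  65.7] F [-1.5  0.2  2.6] M [-0.    0.11  0.03] w 0.191
0.30 t 14.0 tcp [445.4 198.9  62. ] F [-1.8  0.4  1.8] M [0.03 0.24 0.12] w 0.192
0.35 t 14.3 tcp [446.8 199.4  58.4] F [-3.1 -0.9  2.1] M [-0.01  0.28  0.06] w 0.188
0.40 t 14.5 tcp [448.6 200.   55.1] F [-3.3 -0.8  0.9] M [-0.04  0.3   0.  ] w 0.187
0.45 t 14.8 tcp [450.6 200.7  51.9] F [-3.6 -0.3  1.3] M [-0.05  0.35 -0.01] w 0.188Traceback (most recent call last):
  File "<stdin>", line 3, in <module>
  File "h.py", line 31, in lev
    robot.move_linear(cw(-74-(75*c-8*s),0,92-(75*s+8*c)),ori(phi),speed=speed)
    ~~~~~~~~~~~~~~~~~^^^^^^^^^^^^^^^^^^^^^^^^^^^^^^^^^^^^^^^^^^^^^^^^^^^^^^^^^
bench.MotionError: the arm cannot follow that straight line within its joint ranges
```

```bash
python3 - <<'E'
from h import *
robot.sleep(.2); st(); print(np.round(robot.current_qpos(),2))
pic("side","e1.png",(190,80,360,220),4)
E
```

```text
t 15.0 tcp [451.7 200.7  52.5] F [-2.  -0.1  0.2] M [-0.06  0.25  0.06] w 0.19
[0.14 0.17 2.27 0.28 0.26 1.15]
```

View pics/e1.png

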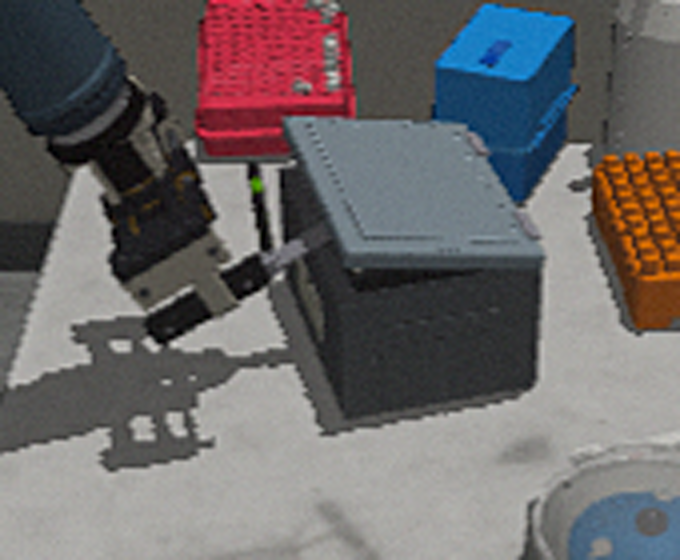

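```bash
cat >> h.py <<'E'
def lift(th,r,phi,speed=40):
    c,s=np.cos(phi),np.sin(phi)
    robot.move_linear(cw(74-r*np.cos(th)-145*c+9*s,0,100+r*np.sin(th)-145*s-9*c),ori(phi),speed=speed)
def lidcorner(d,th,y=-99):  # top front corner px
    return proj(d,cw(74-148*np.cos(th)-16*np.sin(th),y,100+148*np.sin(th)+16*np.cos(th)))
E
python3 - <<'E'
from h import *
import pickle
d=pickle.load(open("side1.pkl","rb"))
for t in (0,.15,.2,.25,.3): print(t,((lidcorner(d,t)-[190,80]+.5)*4-.5).round(0))
try:
    for th,r,phi in ((.3,90,.44),(.35,98,.42),(.42,106,.4),(.5,115,.37),(.6,120,.34),(.7,120,.3)):
        lift(th,r,phi); st(f"{th:.2f}")
except robot.MotionError as e: print(e)
pic("side","f1.png",(190,50,360,220),3.5)
E
```

```text
0 [338. 289.]
0.15 [335. 262.]
0.2 [336. 253.]
0.25 [337. 244.]
0.3 [338. 235.]
0.30 t 15.3 tcp [449.7 200.2  56.5] F [-0.9 -0.3 -3.2] M [-0.22  0.69  0.  ] w 0.193
0.35 t 15.8 tcp [442.8 198.   66.3] F [-0.9  0.8 -3.2] M [-0.17  0.56 -0.06] w 0.189
0.42 t 16.3 tcp [437.2 196.2  78.6] F [-0.1  0.3 -3.4] M [-0.15  0.48  0.02] w 0.19
0.50 t 16.9 tcp [431.5 194.4  94.4] F [ 0.8  0.9 -2.3] M [-0.13  0.37  0.03] w 0.191
0.60 t 17.4 tcp [431.1 194.4 110.6] F [-1.2 -0.3 -1.9] M [-0.24  0.64  0.  ] w 0.189
0.70 t 18.0 tcp [437.  196.1 126.1] F [ 0.6  0.3 -2. ] M [-0.13  0.34  0.04] w 0.189
```

View pics/f1.png

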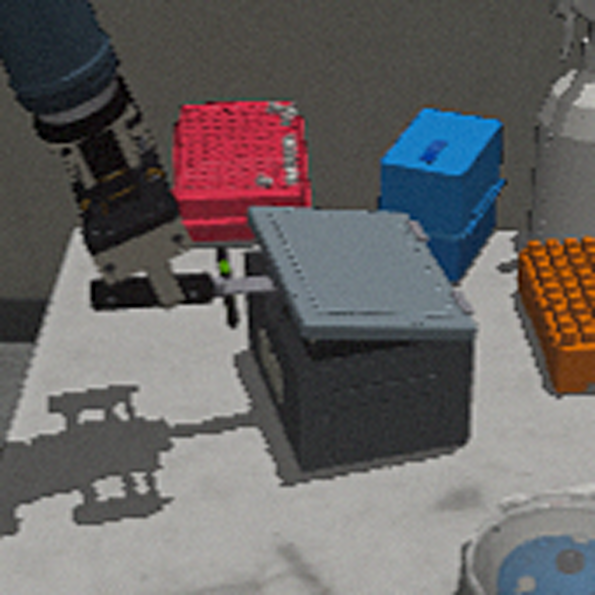

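At lever end the lid corner was at (348,262), so the lid was only about 0.16 rad open, which is marginal. The spatula has now drooped in the grip: the handle runs from (92,295) to (213,287) and the lid is still near 0.16 rad. I'll work out the droop and lid angle before levering further.

```bash
cat >> h.py <<'E'
def ends(d,beta):  # handle ends & tip px if the spatula pivoted about its grip to slope beta
    t=np.array(robot.current_tcp_pos()); A=R.from_euler('xyz',robot.current_eef_rot()).as_matrix()
    p=t-9*A[:,2]; u=np.array([np.cos(beta)*np.cos(CY),np.cos(beta)*np.sin(CY),np.sin(beta)])
    return [proj(d,p+k*u) for k in (-60,40,145)]
E
python3 - <<'E'
from h import *
import pickle
d=pickle.load(open("side1.pkl","rb"))
k=lambda p:np.round((p-[190,50]+.5)*3.5-.5)
for b in (.3,.1,0,-.1,-.2): print(b,[k(p) for p in ends(d,b)])
for t in (.1,.15,.2,.25): print(t,k(lidcorner(d,t)),k(lidcorner(d,t,99)))
E
```

```text
0.3 [array([100., 318.]), array([213., 269.]), array([332., 217.])]
0.1 [array([ 95., 306.]), array([215., 277.]), array([339., 247.])]
0 [array([ 94., 300.]), array([216., 281.]), array([340., 263.])]
-0.1 [array([ 94., 293.]), array([216., 286.]), array([340., 278.])]
-0.2 [array([ 94., 287.]), array([216., 290.]), array([337., 293.])]
0.1 [294. 342.] [240. 221.]
0.15 [293. 334.] [239. 213.]
0.2 [294. 326.] [239. 206.]
0.25 [295. 319.] [240. 198.]
```

```bash
cat >> h.py <<'E'
SL=-0.4
def edge(th,beta,k=62,dz=0,speed=40):
    E=np.array([74-148*np.cos(th),100+148*np.sin(th)]); u=np.array([np.cos(beta),np.sin(beta)]); n=np.array([-u[1],u[0]])
    phi=beta-SL; p=E-k*u-n+9*np.array([np.sin(phi),-np.cos(phi)])
    robot.move_linear(cw(p[0],0,p[1]+dz),ori(phi),speed=speed)
E
python3 - <<'E'
from h import *
edge(.12,-.3); st("in")
for th in (.16,.2,.24,.28,.32): edge(th,-.3-max(0,th-.2)); st(f"{th}")
robot.sleep(.3); st()
pic("side","g1.png",(190,50,360,220),3.5)
E
```

```text
in t 18.7 tcp [456.9 202.5 125.8] F [-0.3  0.4 -1.2] M [ 0.01  0.06 -0.03] w 0.19
0.16 t 19.0 tcp [458.1 202.8 132.6] F [ 0.1  0.1 -0.9] M [ 0.03  0.07 -0.04] w 0.189
0.2 t 19.3 tcp [459.5 203.1 138.3] F [-0.4 -0.4 -0.3] M [-0.06  0.08 -0.02] w 0.189
0.24 t 19.7 tcp [460.9 203.6 145.6] F [ 0.7  0.1 -1.3] M [ 0.01  0.06 -0.  ] w 0.194
0.28 t 20.0 tcp [462.8 204.2 153.7] F [-0.3  0.  -1.2] M [ 0.   0.1 -0. ] w 0.19
0.32 t 20.4 tcp [465.1 204.9 161.7] F [-1.3  0.1 -0.5] M [ 0.01  0.02 -0.  ] w 0.191
 t 20.7 tcp [464.9 204.8 162. ] F [ 0.2  0.1 -2.3] M [ 0.01  0.01 -0.04] w 0.193
```

View pics/g1.png

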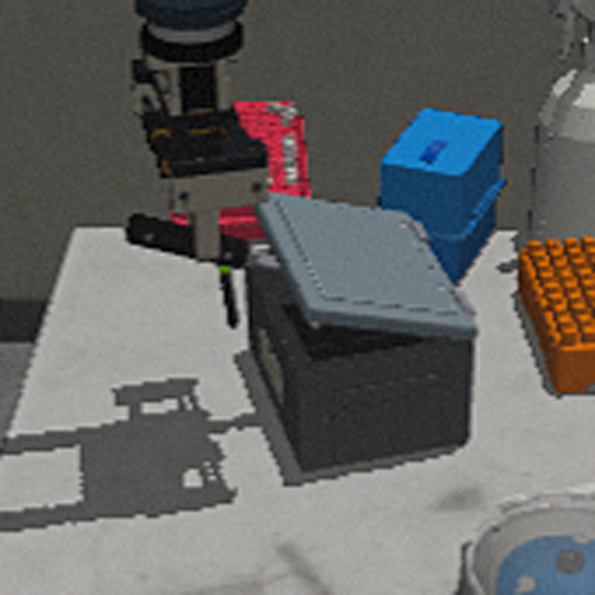

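The lid is now near 0.28 rad (front-left corner at (260,195)) and resting on the blade. I'll continue upward with the blade hooked under the front edge.

```bash
python3 - <<'E'
from h import *
try:
    for th in np.arange(.4,.86,.05): edge(th,-(th+.12)); st(f"{th:.2f}")
except robot.MotionError as e: print(e)
pic("side","g2.png",(190,30,360,200),3.5)
E
```

```text
0.40 t 21.3 tcp [470.7 206.6 178.4] F [ 0.4  0.3 -0.9] M [ 0.   -0.09 -0.06] w 0.192
0.45 t 21.7 tcp [474.8 207.9 188. ] F [ 0.7 -0.8 -1.8] M [ 0.03 -0.07 -0.  ] w 0.195
0.50 t 22.1 tcp [479.2 209.3 197.2] F [-0.4  0.2 -1.4] M [-0.04 -0.16 -0.02] w 0.193
0.55 t 22.6 tcp [484.  210.8 206.2] F [-1.1 -0.1 -1.6] M [-0.03 -0.1   0.02] w 0.19
0.60 t 23.0 tcp [489.3 212.4 214.9] F [ 0.2 -0.2 -1.3] M [ 0.05 -0.26 -0.03] w 0.192
0.65 t 23.4 tcp [495.  214.2 223.3] F [-0.4 -0.8 -1.9] M [ 0.08 -0.19 -0.  ] w 0.191
0.70 t 23.8 tcp [501.1 216.  231.5] F [ 0.1  0.2 -2.6] M [ 0.03 -0.2   0.04] w 0.191
0.75 t 24.2 tcp [507.6 218.1 239.3] F [-0.7 -0.2 -1.7] M [ 0.03 -0.2   0.02] w 0.189
0.80 t 24.6 tcp [514.4 220.2 246.8] F [-0.9 -0.3 -1.4] M [ 0.06 -0.28 -0.02] w 0.199
0.85 t 25.0 tcp [521.6 222.4 253.9] F [-1.1 -0.2 -2.2] M [ 0.04 -0.29  0.  ] w 0.194
```

View pics/g2.png

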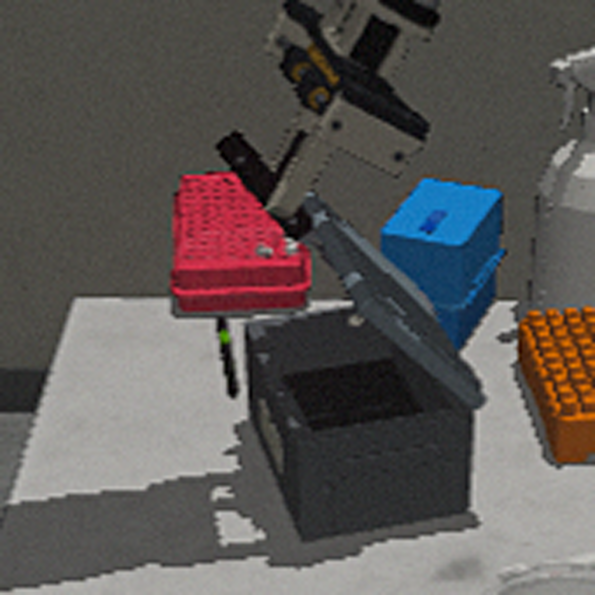

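The lid is at about 0.85 rad with the pockets visible. Next I back the blade out and push the lid's inner face with the tip until it is upright.

```bash
cat >> h.py <<'E'
def push(th,r=125,beta=0.,back=0,speed=50):
    u=np.array([np.cos(beta),np.sin(beta)]); T=np.array([74-r*np.cos(th),100+r*np.sin(th)]); phi=beta-SL
    p=T-(145+back)*u+9*np.array([np.sin(phi),-np.cos(phi)])
    robot.move_linear(cw(p[0],0,p[1]),ori(phi),speed=speed)
E
python3 - <<'E'
from h import *
edge(.84,-.97)
th=.84;E=(74-148*np.cos(th),100+148*np.sin(th))
t=robot.current_tcp_pos(); c,s=np.cos(CY),np.sin(CY)
robot.move_linear([t[0]-125*c,t[1]-125*s,t[2]],speed=100); st("out")
push(.8,back=60,speed=120); st("pre")
for th in np.arange(.8,1.66,.1): push(th); st(f"{th:.2f}")
push(1.65); robot.sleep(.3); st("1.65")
pic("side","g3.png",(190,0,360,170),3.5)
E
```

```text
out t 26.7 tcp [401.4 185.1 253.4] F [ 0.5 -0.5 -1. ] M [ 0.13 -0.36 -0.01] w 0.194
pre t 27.9 tcp [379.  177.9 182.2] F [ 0.5 -0.1 -0.7] M [-0.08  0.2   0.03] w 0.189
0.80 t 29.2 tcp [435.1 195.6 181.3] F [ 0.2  0.3 -1.3] M [-0.02  0.26  0.04] w 0.191
0.90 t 29.6 tcp [444.8 198.6 190. ] F [ 0.1 -0.1 -0.5] M [-0.03  0.22 -0.01] w 0.19
1.00 t 30.0 tcp [454.6 201.6 197.2] F [ 0.6  0.4 -1.1] M [-0.09  0.17  0.01] w 0.189
1.10 t 30.4 tcp [465.2 204.8 203.6] F [ 0.2  0.2 -1.3] M [-0.04  0.23  0.04] w 0.187
1.20 t 30.8 tcp [476.  208.2 208.6] F [-1.   0.2 -0.5] M [-0.09  0.22 -0.03] w 0.191
1.30 t 31.2 tcp [487.3 211.7 212.4] F [ 0.3 -0.4 -1.7] M [-0.12  0.2  -0.02] w 0.188
1.40 t 31.6 tcp [498.9 215.3 215.1] F [-0.7  0.4 -0.3] M [-0.09  0.25  0.04] w 0.19
1.50 t 32.0 tcp [510.6 219.  216.5] F [ 0.  -0.8 -0.1] M [-0.04  0.3   0.  ] w 0.191
1.60 t 32.4 tcp [522.5 222.6 216.6] F [ 0.1 -0.4 -0.7] M [-0.08  0.24 -0.04] w 0.19
1.65 t 33.0 tcp [528.  224.4 216.4] F [ 0.1  0.4 -1.1] M [-0.08  0.22  0.04] w 0.188
```

View pics/g3.png

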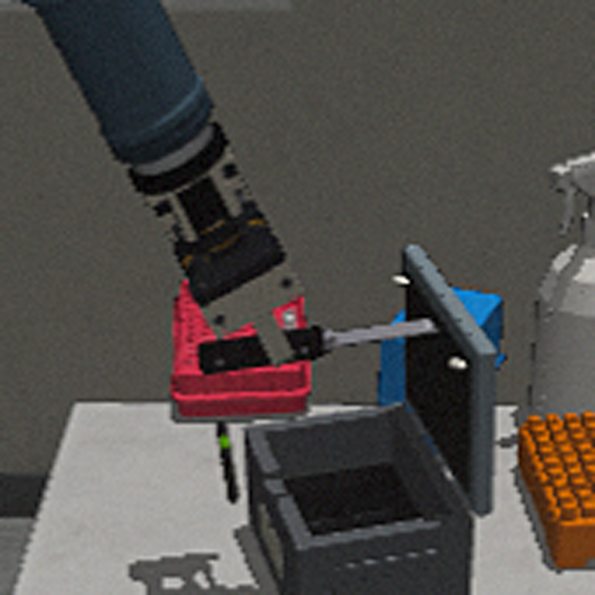

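```bash
python3 - <<'E'
from h import *
import pickle
d=pickle.load(open("side1.pkl","rb"))
k=lambda p:np.round((p-[190,0]+.5)*3.5-.5)
for t in (1.4,1.5,1.6,1.7): print(t,k(lidcorner(d,t)),k(lidcorner(d,t,99)),k(proj(d,cw(74-148*np.cos(t),99,100+148*np.sin(t)))))
print("rim FR,RR",k(proj(d,cw(-74,-99,100))),k(proj(d,cw(74,-99,100))))
push(1.72,speed=40); robot.sleep(.2); st()
push(1.72,back=120,speed=120)
t=robot.current_tcp_pos(); robot.move_linear([t[0],t[1],270],ori(.4)); st()
d=pic("top","h1.png",(120,100,430,280),2.55)
E
```

```text
1.4 [431. 360.] [359. 250.] [377. 251.]
1.5 [449. 357.] [376. 248.] [394. 246.]
1.6 [468. 356.] [393. 247.] [411. 244.]
1.7 [487. 356.] [410. 248.] [428. 243.]
rim FR,RR [296. 550.] [475. 521.]
 t 33.6 tcp [536.3 227.  215.3] F [ 0.2 -0.2 -1.1] M [-0.11  0.24 -0.01] w 0.19
 t 35.3 tcp [422.3 191.5 269.3] F [-0.8 -0.5 -1.3] M [-0.06  0.26 -0.01] w 0.192
```

View pics/h1.png

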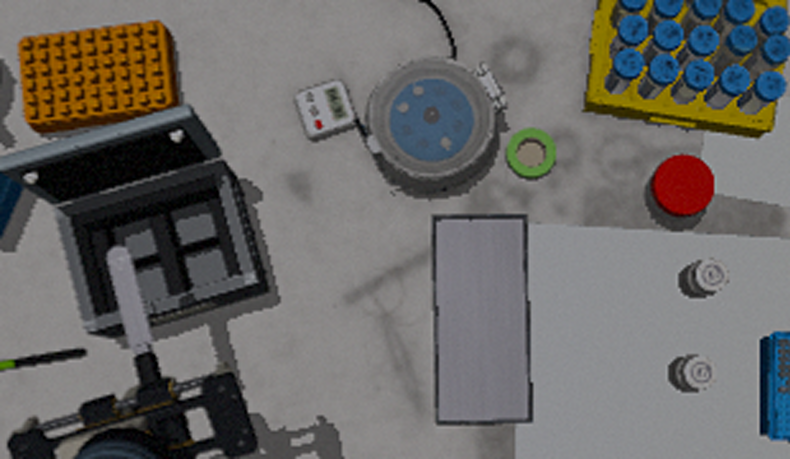

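The lid leans back at about 1.75 rad, all four pockets are clear, and the two bottles and the jar are where they were. Next I return the spatula.

```bash
python3 - <<'E'
from h import *
g=np.array([476.,-126.]); y=0.05
for phi in (.4,.3,.2):
  for z in (120,8): print(phi,z,robot.inverse_kinematics([*g,z],ori(phi,y)) is not None)
phi=.4 if robot.inverse_kinematics([*g,8],ori(.4,y)) is not None else .3
t=robot.current_tcp_pos()
robot.move_ptp([*g,150],ori(phi,y)); st("above")
robot.move_linear([*g,40],speed=100)
print(robot.move_linear([*g,7.5],speed=25,f_stop=5)); st("down")
robot.move_gripper(.45); st("open")
A=R.from_euler('xyz',ori(phi,y)).as_matrix()[:,2]; t=np.array(robot.current_tcp_pos())
robot.move_linear(list(t-100*A),speed=80); st("away")
robot.move_ptp([430,-250,300],ori(0,0))
d=pic("top","i1.png",(280,175,420,265),5.5)
import pickle; pickle.dump(d,open("top2.pkl","wb"))
E
```

```text
0.4 120 True
0.4 8 True
0.3 120 True
0.3 8 True
0.2 120 True
0.2 8 True
above t 36.6 tcp [ 476.  -125.3  150. ] F [-0.2  1.  -0.7] M [ 0.06  0.2  -0.02] w 0.191
True
down t 39.2 tcp [ 476.  -125.9    7.5] F [-1.1 -0.2  5.2] M [-0.03  0.13 -0.06] w 0.191
open t 39.8 tcp [ 475.3 -125.3    6.7] F [-0.5 -0.2  0.5] M [ 0.04  0.16 -0.02] w 0.449
away t 41.2 tcp [ 436.2 -127.1   98.4] F [-0.5 -0.1 -0.2] M [0.05 0.21 0.06] w 0.448
```

View pics/i1.png

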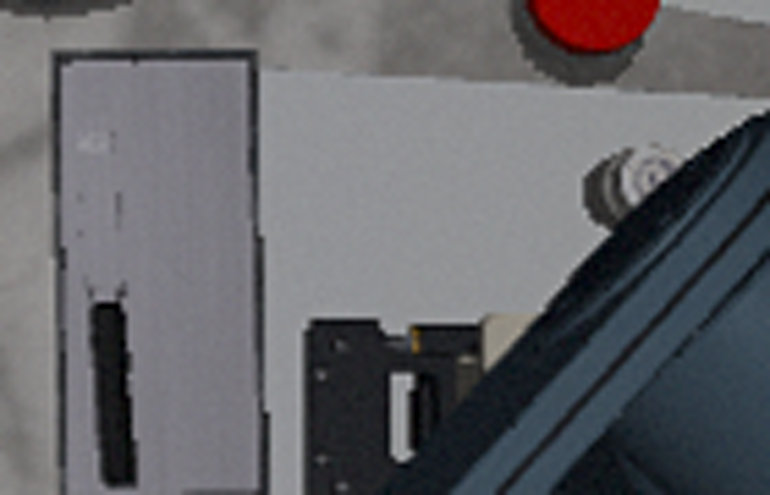

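The spatula lies in the tray, about 25 mm left of where I placed it (handle front at crop (108,300)). It may have been nudged, but it is within limits. Now the bottles go into the two front pockets.

```bash
cat > bot.py <<'E'
from h import *
import sys
HZ=48
def pick(x,y):
    robot.move_gripper(.8)
    robot.move_ptp([x,y,150],ori(0,np.pi/2)); 
    if robot.move_linear([x,y,HZ],speed=100,f_stop=6): st("hit!"); raise SystemExit
    robot.move_gripper(0.3); st("sq1"); robot.move_gripper(.8)
    robot.move_linear([x,y,HZ+60],speed=150)
    robot.move_ptp([x,y,HZ+60],ori(0,0)); robot.move_linear([x,y,HZ],speed=100)
    robot.move_gripper(0.0); st("grip")
    robot.move_linear([x,y,200],speed=120); st("lift")
def place(cx,cy):
    robot.move_ptp(cw(cx,cy,200),ori()); st("over")
    robot.move_linear(cw(cx,cy,112),speed=100)
    hit=False
    for dx,dy in ((0,0),(2,0),(-2,0),(0,2),(0,-2),(3,3),(-3,3),(3,-3),(-3,-3)):
        robot.move_linear(cw(cx+dx,cy+dy,100),speed=60)
        hit=robot.move_linear(cw(cx+dx,cy+dy,HZ+13),speed=40,f_stop=5); z=robot.current_tcp_pos()[2]; st(f"{dx,dy,hit}")
        if z<HZ+14+6: break
    robot.move_gripper(.54); st("rel")
    robot.move_linear(cw(cx+dx,cy+dy,190),speed=120); st("clear")
E
python3 - <<'E'
from bot import *
pick(563,-387); place(-28,35)
E
```

```text
sq1 t 46.1 tcp [ 563.1 -387.1   48.1] F [-0.5 -0.5  0.8] M [-0.01 -0.16 -0.03] w 0.432
grip t 50.2 tcp [ 563.1 -387.1   48.3] F [ 0.1 -0.2  2.4] M [0.13 0.02 0.04] w 0.431
lift t 51.7 tcp [ 562.6 -386.7  198.9] F [0.3 1.1 0.2] M [ 0.03  0.02 -0.02] w 0.436
over t 54.0 tcp [546.5 265.7 199.9] F [ 0.1  0.2 -0.7] M [0.05 0.   0.02] w 0.437
(0, 0, True) t 56.3 tcp [545.4 266.2  62. ] F [ 0.5 -0.6  5.1] M [-0.14 -0.   -0.02] w 0.429
rel t 56.7 tcp [544.3 266.2  60.8] F [ 0.  -0.1  0.4] M [ 0.   -0.04  0.04] w 0.537
clear t 57.9 tcp [545.3 266.5 189. ] F [-0.2 -0.1 -0.5] M [ 0.01  0.05 -0.04] w 0.538
```

```bash
python3 - <<'E'
from bot import *
pick(452,-372); place(-28,-35)
t=robot.current_tcp_pos()
robot.move_linear([t[0]-120,t[1]-60,300],speed=200)
import pickle
a=cam("top"); b=cam("side")
A=cv2.resize(a["img"][140:260,110:260],None,fx=2.6,fy=2.6,interpolation=cv2.INTER_CUBIC); B=cv2.resize(b["img"][50:170,200:350],None,fx=2.6,fy=2.6,interpolation=cv2.INTER_CUBIC)
Cc=cv2.resize(a["img"][170:280,275:425],None,fx=2.6,fy=2.6,interpolation=cv2.INTER_CUBIC)[:286]
out=np.zeros((600,790,3),np.uint8); out[:312,:390]=A; out[:312,400:790]=B; out[314:600,:390]=Cc
D=cv2.resize(b["img"][220:330,180:330],None,fx=2.6,fy=2.6,interpolation=cv2.INTER_CUBIC)[:286]; out[314:600,400:790]=D
cv2.imwrite("pics/j1.png",out); pickle.dump((a,b),open("j1.pkl","wb"))
E
```

```text
sq1 t 62.7 tcp [ 451.9 -372.    48.1] F [-1.  -0.3  2.1] M [-0.03  0.13  0.02] w 0.431
grip t 66.8 tcp [ 452.1 -372.1   48.2] F [-0.2 -0.2  1.7] M [0.07 0.06 0.04] w 0.429
lift t 68.2 tcp [ 451.6 -371.6  199.1] F [ 0.2 -0.3 -0.6] M [ 0.    0.02 -0.03] w 0.432
over t 70.3 tcp [567.  198.7 200. ] F [-0.5 -0.2 -0.4] M [ 0.05 -0.03  0.02] w 0.431
(0, 0, True) t 72.6 tcp [566.2 199.3  61.9] F [-0.1 -0.3  2.8] M [-0.3   0.04  0.01] w 0.425
rel t 73.0 tcp [565.2 199.4  60.7] F [ 0.4 -0.2 -0. ] M [ 0.03 -0.01 -0.03] w 0.537
clear t 74.2 tcp [566.1 199.7 189.1] F [-0.2  0.  -0.3] M [ 0.   -0.01 -0.01] w 0.537
```

View pics/j1.png

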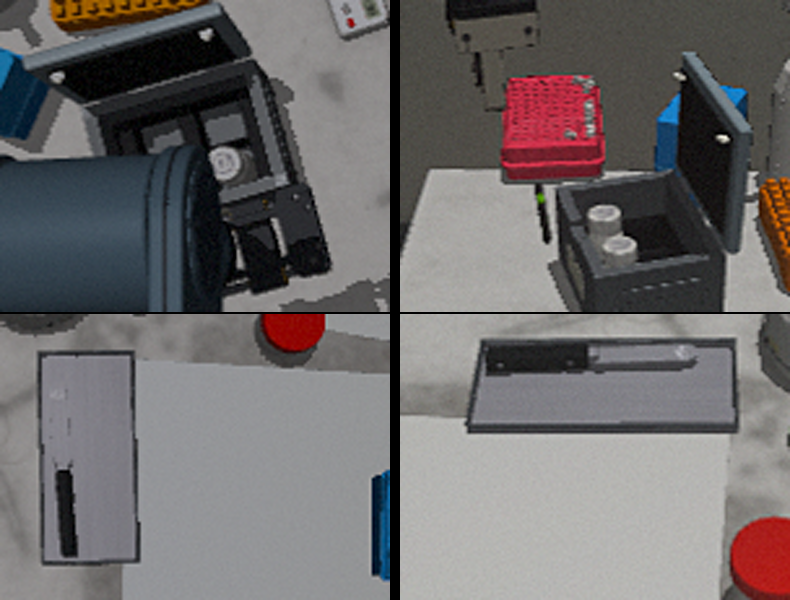

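Both bottles stand in the front pockets, and the spatula is in the tray near its left wall. Before closing I'll check the lid angle numerically, since I found a sign slip in my outer-corner formula, and also the spatula's position in the tray.

```bash
python3 - <<'E'
from h import *
import pickle
a,b=pickle.load(open("j1.pkl","rb"))
k=lambda p:np.round((p-[200,50]+.5)*2.6-.5+[400,0])
for t in (1.45,1.55,1.65,1.75,1.85): 
    C=lambda y,zz: k(proj(b,cw(74-148*np.cos(t)+zz*np.sin(t),y,100+148*np.sin(t)+zz*np.cos(t))))
    print(t,"outFR",C(-99,16),"outFL",C(99,16),"inFL",C(99,0),"inFR",C(-99,0))
q=lambda x,y,z: at(a,275+(x+.5)/2.6-.5,170+(y-314+.5)/2.6-.5,z)
print("front",q(64,468,25),"rear",q(69,555,25), "tip",q(58,395,14))
for th in (1.7,1.2,.7,.3): 
  print(th)
E
```

```text
1.45 outFR [731. 131.] outFL [674.  51.] inFL [660.  54.] inFR [716. 135.]
1.55 outFR [745. 130.] outFL [687.  50.] inFL [673.  52.] inFR [730. 132.]
1.65 outFR [759. 130.] outFL [699.  50.] inFL [686.  51.] inFR [744. 131.]
1.75 outFR [772. 131.] outFL [711.  51.] inFL [698.  51.] inFR [758. 131.]
1.85 outFR [785. 133.] outFL [723.  54.] inFL [710.  52.] inFR [771. 132.]
front [498.07107844 -99.8711448   25.        ] rear [ 398.19243442 -106.57662427   25.        ] tip [584.99739077 -92.45163844  14.        ]
1.7
1.2
0.7
0.3
```

The lid reads about 1.55–1.6 rad, and the spatula is at about (-16, +29) mm in the tray with its tip at about +34 mm, so both are fine. Closing the lid from behind.

```bash
python3 - <<'E'
from h import *
def T(th,r=122,off=8):
    n=np.array([np.sin(th),np.cos(th)]); p=np.array([74-r*np.cos(th),100+r*np.sin(th)])+(16+off)*n
    return cw(p[0],0,p[1])
robot.move_gripper(0.0)
for p in (cw(140,0,310),cw(140,0,222)): print(robot.inverse_kinematics(p,ori()) is not None)
robot.move_ptp(cw(-100,0,310),ori()); robot.move_linear(cw(140,0,310),speed=150); st("behind")
print(robot.move_linear(cw(140,0,222),speed=80,f_stop=8)); st("low")
try:
    for th in np.arange(1.7,.15,-.1):
        robot.move_linear(T(th),ori(),speed=60); st(f"{th:.2f}")
except robot.MotionError as e: print(e)
E
```

```text
True
True
behind t 78.4 tcp [716.5 282.9 310.3] F [-0.4  0.1 -0.3] M [ 0.01  0.02 -0.  ] w 0.004
False
low t 79.7 tcp [717.1 283.1 222.9] F [0.3 0.4 0. ] M [-0.04 -0.01 -0.05] w 0.005
1.70 t 80.3 tcp [691.7 275.2 218.4] F [0.2 0.5 0.3] M [-0.03  0.03 -0.03] w 0.006
1.60 t 80.7 tcp [680.  271.6 221.7] F [ 0.4 -0.9  0.4] M [ 0.07 -0.06  0.02] w 0.008
1.50 t 81.0 tcp [668.1 268.  223.6] F [-0.1 -0.5  0.4] M [-0.02 -0.06  0.04] w 0.008
1.40 t 81.4 tcp [656.2 264.2 224.4] F [-1.2 -0.1  0.5] M [ 0.02 -0.05 -0.01] w 0.004
1.30 t 81.7 tcp [644.4 260.5 224. ] F [ 0.5 -0.8 -0.4] M [-0.03 -0.01 -0.  ] w 0.005
1.20 t 82.1 tcp [632.6 256.9 222.5] F [0.4 0.5 0.3] M [ 0.01 -0.01  0.01] w 0.003
1.10 t 82.4 tcp [621.1 253.3 219.7] F [-0.1 -0.7  0.4] M [ 0.05 -0.06  0.01] w 0.004
1.00 t 82.8 tcp [609.8 249.8 215.6] F [-0.1  0.  -0.1] M [0.   0.03 0.01] w 0.001
0.90 t 83.2 tcp [599.  246.5 210.5] F [ 0.1 -0.2  0.2] M [-0.01 -0.02  0.02] w 0.004
0.80 t 83.5 tcp [588.7 243.3 204.2] F [ 0.1 -0.5 -0.3] M [ 0.02  0.05 -0.03] w 0.007
0.70 t 83.9 tcp [579.1 240.3 196.9] F [-0.3  0.9  0.3] M [-0.03 -0.01  0.01] w 0.007
0.60 t 84.2 tcp [570.1 237.5 188.5] F [ 0.2 -0.1  0.1] M [-0.05  0.02  0.01] w 0.002
0.50 t 84.6 tcp [562.1 235.  179.3] F [ 0.5 -0.3  0. ] M [ 0.06 -0.05 -0.01] w 0.008
0.40 t 85.0 tcp [554.8 232.8 169.2] F [ 0.3  1.  -0.3] M [-0.03  0.02 -0.02] w 0.008
0.30 t 85.3 tcp [548.6 230.9 158.4] F [ 0.7 -0.2  0.4] M [0.02 0.03 0.  ] w 0.004
0.20 t 85.7 tcp [543.5 229.3 147.2] F [-1.5  0.1  0.5] M [-0.04  0.03  0.02] w 0.003
```

```bash
python3 - <<'E'
from h import *
t=robot.current_tcp_pos()
print(robot.move_linear([t[0],t[1],118],speed=40,f_stop=4)); st("touch")
p=cw(-64,0,0)
robot.move_linear([p[0],p[1],robot.current_tcp_pos()[2]+15],speed=80)
print(robot.move_linear([p[0],p[1],108],speed=20,f_stop=10)); st("press10")
print(robot.move_linear([p[0],p[1],106],speed=15,f_stop=15)); st("press15")
robot.sleep(.3); st()
robot.move_linear([p[0],p[1],150],speed=80)
print(robot.move_linear([p[0],p[1],108],speed=20,f_stop=4)); st("probe")
robot.move_linear([p[0],p[1],200],speed=80); robot.move_ptp([350,0,350],ori(0,0)); st("home")
a=cam("top"); b=cam("side")
A=cv2.resize(a["img"][140:260,110:260],None,fx=2.6,fy=2.6,interpolation=cv2.INTER_CUBIC); B=cv2.resize(b["img"][80:200,200:350],None,fx=2.6,fy=2.6,interpolation=cv2.INTER_CUBIC)
Cc=cv2.resize(a["img"][170:280,275:425],None,fx=2.6,fy=2.6,interpolation=cv2.INTER_CUBIC)[:286]
out=np.zeros((600,790,3),np.uint8); out[:312,:390]=A; out[:312,400:790]=B; out[314:600,:390]=Cc
D=cv2.resize(b["img"][220:330,180:330],None,fx=2.6,fy=2.6,interpolation=cv2.INTER_CUBIC)[:286]; out[314:600,400:790]=D
cv2.imwrite("pics/k1.png",out)
k=lambda p:np.round((p-[200,80]+.5)*2.6-.5+[400,0])
for th in (0,.03,.06,.15): print(th,k(lidcorner(b,th)),k(lidcorner(b,th,99)))
E
```

```text
True
touch t 86.2 tcp [542.7 229.1 124.8] F [ 0.4  0.2 -0.5] M [ 0.02 -0.01  0.05] w 0.005
True
press10 t 87.8 tcp [521.8 222.5 116.2] F [-1.5 -0.9  6.1] M [-0.    0.22 -0.  ] w 0.004
True
press15 t 88.1 tcp [521.8 222.5 116.2] F [-0.6 -0.1  6.6] M [-0.12  0.24 -0.02] w 0.002
 t 88.4 tcp [521.8 222.5 116.2] F [-1.7 -0.5  6.6] M [-0.08  0.23  0.04] w 0.007
True
probe t 90.5 tcp [521.9 222.5 116.2] F [-0.1  0.3  4.8] M [-0.01  0.05 -0.  ] w 0.004
home t 92.9 tcp [3.504e+02 2.000e-01 3.495e+02] F [ 0.5  1.2 -0.6] M [0.06 0.05 0.03] w 0.003
0 [593. 188.] [553.  97.]
0.03 [593. 184.] [553.  94.]
0.06 [592. 181.] [552.  90.]
0.15 [592. 170.] [552.  80.]
```

View pics/k1.png

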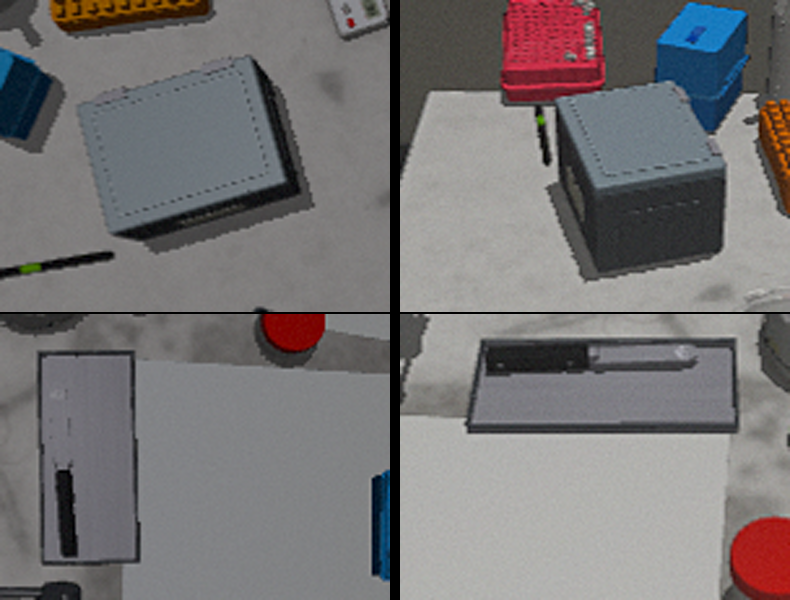

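The lid corner at (596,190) matches a fully shut lid, and a 4 N probe touched its front at z = 116.2 mm. The spatula is still in the tray and the jar is untouched.

```bash
python3 -c "
from h import *
robot.hand_in(); st()"
```

```text
the job is handed in; nothing more can be done
the job is handed in; nothing more can be done
```

I handed the job in at about 93 s. Both sample bottles are packed, the lid is snapped shut, and the spatula is back in its tray. I found only two bottles in the images.

**What I did**
1. I pushed the blade into the slot and levered the catch free.
2. I lifted the lid's front edge with the blade to about 0.28 rad and on to 0.85 rad, with no finger near the lid.
3. I pushed the lid upright with the blade tip and laid the spatula back in its tray.
4. I stood the two bottles in the front pockets, folded the lid down from behind and pressed it shut.

**Last checks**
- **Lid:** it was pressed with about 10 N. A 4 N probe afterwards met its front at 116.2 mm, against 116 mm nominal when shut, and the side picture agrees with 0 rad.
- **Bottles:** both touched down at pocket-floor height and looked upright before the lid was closed.
- **Spatula:** it lies in the tray with its origin about (-16, +29) mm from the tray centre, inside the limits.
- **Jar:** it was not touched.

**What did not go as planned**
- **Levering:** the first pry opened the lid only about 0.16 rad and the spatula turned about 0.4 rad in the grip. I then lifted the lid further with the blade to clear the 0.15 rad mark safely.
- **Upright angle:** I first read it with a sign slip in one formula. The corrected reading is about 1.53 to 1.63 rad depending on the corner used, so inside the range but less far back than I aimed for.
- **Spatula position:** it ended about 25 mm left of where I set it down, probably because it was knocked aside.

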